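# Clear the indexed banding wheel and hold its plunger back

## Task

The decorating wheel on the glaze bench must be freed to turn. First lift the fragile bisque cup off the wheel with a light grip and set it down softly, upright, on the plaster bat beside it, and let go; only then pull the wheel's sprung index plunger straight out as far as it goes, so its pin is well clear of its seat between the wheel's teeth, and finish holding it fully back by its knob, without letting go. Leave the tub, the mortar, the glaze test tile and the glass jar where they are.

Things in the scene. Friction and masses are not known exactly. Their poses are not given: they have to be found in the camera images.
- cup: Fragile thin-walled terracotta bisque cup, no handle, open top: 70 mm tall, round, outside 44 mm across at the foot, 54 mm at the rim, about 0.13 kg. Starts upright on the wheel's top, up to 28 mm off its centre. Origin: centre of its underside, z up. Breaks if a finger presses it with over about 50 N (the lightest grip is plenty) if pushed on the bat with over 40 N, or if dropped over 10 mm.
- bat: Square slab of white plaster, 170 x 170 mm, 15 mm thick, fixed on the bench to the left (+y) of the wheel. Origin: centre of its underside, so its top is 15 mm above; x and y run along its edges, z up. The whole foot of the cup belongs on it.
- stand: Dark steel stand of the banding wheel, fixed to the bench. Origin on the bench, on the wheel's vertical axis; z up. The plunger lies along the stand's own -y direction and runs through an upright bracket 40 mm wide, 76 mm high, 122 to 146 mm from the axis; a foot 12 mm high reaches out to 148 mm.
- wheel_top (a point): Centre of the aluminium wheel's flat top, 78 mm above the bench. The top is 170 mm across; below it a ring of 12 teeth, 208 mm across over the teeth, 46 to 66 mm above the bench. Once unpinned it turns about its vertical axis.
- knob (a point): Middle of the black plunger knob's grip (moves with the plunger): level, 56 mm above the bench; when seated 169 mm from the wheel's axis along the stand's -y. Grip: level cylinder 26 mm across, 34 mm long, with a rim 34 mm across, 6 mm long at its outer end; 6 mm gap to the bracket when seated. Axes as the stand's: pull level along -y, away from the wheel; pinch it across, along x.
- plunger (a joint): Travel of the plunger in m: 0 seated (11 mm steel pin 18 mm deep between two teeth), 0.018 pin just out of the teeth, 0.024 fully back at its stop. A spring draws it home: about 8 N seated, 13 N fully back; it does not latch. It slides with 6 N s/m of damping.
- tub: Bystander: white plastic lidded tub, 100 mm across, 95 mm tall, beyond the wheel. Origin: centre of its underside.
- mortar: Bystander: marble mortar bowl, 110 mm across, 65 mm tall, beyond the bat. Origin: centre of its underside.
- tile: Bystander: upright L-shaped glaze test tile, 50 mm wide, 70 mm tall, on the far right. Origin: centre of its foot's underside.
- jar: Bystander: small lidded glass jar, 56 mm across, 60 mm tall, on the near right. Origin: centre of its underside.
Not all that is in view belongs to the job. What is meant by the bat is not yellow, and is the larger of those in its own colour.

How it is judged:
By the outcome, as a careful person would: the job done as asked, in the order asked, and still so for the second after the job is handed in, while the arm keeps its last pose, push and grip.
It also fails if it takes over 51 s, if anything falls off the work surface, if the arm or the gripper's body presses on something with over 40 N, if the wrist force passes 120 N, or if a joint passes its speed limit or range.

## Robot

A 6-joint arm with a two-finger parallel gripper is mounted at the origin on the work surface. World frame = base frame: x ahead of the robot, y to its left, z up, the work surface at z = 0. Lengths are in m, angles in rad, forces in N, time in s.
With the tool pointing down it reaches from about 0.275 to 0.775 m from the base axis. Payload 14.6 kg.
Tool frame: the origin (TCP) lies between the finger pads; the fingertips stand tip_reach ahead of it and the grasp point (between the pads) lies 11 mm behind it (tip_reach is the distance from the TCP to the fingertips, in m); x points along the fingers, y is the direction in which the jaws open and shut, and the axes are right-handed (so a half turn about x gives the same grasp; the last joint's range is limited). The gripper opens to 85 mm and grips with 20 to 120 N. Pads are 22 mm wide; open, the fingers measure 114 mm over their backs; the gripper's body (76 mm by 85 mm) begins 54 mm behind the grasp point. The pads swing forward as they close: fully open they stand 13 mm farther back than shut.
Start: joints at [1.018, 0.263, -0.048, 1.259, 0, 1.415], TCP at [0.203, 0.484, 0.239] pointing down, gripper open.
Joint ranges: [-2.65, 2.65], [-0.89, 1.7], [-1.18, 1.37], [-2.13, 2.11], [-1.35, 1.29], [-3.14, 3.14]. Speed limits (rad/s): [1.89, 1.89, 2.57, 2.79, 3.14, 3.14].

## Interface

Orientations are given as a unit quaternion [w, x, y, z].
In Python, from station import get_state, capture, hand_in, tip_reach gives the robot as it stands.
- The arm moves only by the shell command python3 -m crank 'ROWS' [OPENING] [FORCE]. ROWS is JSON, a list of rows, each a list of 2 entries, a list of its own where there are three numbers: the shift along the tool's x, y, z in mm, then the turn, a rotation vector about the tool's x, y, z in degrees. In form: [[[dx, dy, dz], [rx, ry, rz]], ...]. A call has 1 to 12 rows; each row shifts and turns the commanded pose from where the row before left it, along the tool's axes as they then stand; what a row does not reach is not made up. A row lasts 1/8 s, in which the tool goes at most 62.5 mm and 10.7 degrees, less where a joint would pass 70% of its speed; a pose out of reach is approached as far as the arm can. A call is refused whole if a number of a shift passes 62.5 or a number of a turn 10.7, either way. A call with a gripper value outside its range is refused whole. OPENING is the closure in counts, from 0 (fully open) to 255 (shut), set as the call begins (- or left out, the last holds). The fingers move at their own pace and stop on an object; FORCE is the grip in N (left out, the last holds). Time passes only in rows, so rows that do not move let the fingers close. It gives the time, the measured TCP pose, the force and the opening at its end, in the units of the state.
- get_state(): the state, without advancing time (a new reading comes with each control period).
- capture(name): name is "scene" or "top" or "wrist"; returns a dict with "image" (480x640x3 uint8, red, green, blue), "K" (3x3 intrinsics, pixels), "dist_coeffs" ([k1, k2, p1, p2, k3] as OpenCV has them; the pictures are not rectified), "T" (4x4, takes a point from camera to world coordinates). Camera axes: x right, y up, looking along -z (the intrinsics and any distortion apply to the point x, -y, -z); pixel columns grow to the right and rows downward; lengths in m; the calibration is good to about 2 mm. A picture is of the moment at which its call begins. There is no depth.
- hand_in(): hands the job in, once; it reports no verdict.
The state is a dict: "t": time; "qpos": joint angles; "joint_vel": joint speeds; "joint_efforts": joint torques, N m; "eef_pos": TCP position; "ee_rot": TCP orientation; "force": force on the tool from outside, world axes, zero at the start; "moment": the same for the moment, N m; "width": finger opening in m.
Only numpy, scipy, OpenCV 4.12 (cv2) and the standard library are available. Lean on these libraries where they do the work, as an engineer would, in place of code of your own. Each camera call takes 0.05 s, during which the arm holds its last target.

## Working session

There is one attempt and no reset: what is moved stays moved. The work goes in short steps, Python scripts to look and compute and a shell command to move; the robot and the scene stay as the last step left them, time stands still between calls to the robot, and variables do not carry over. Pictures are saved under pics/ and viewed, and the job is handed in when it is done.

```bash
ls; mkdir -p pics; python3 - <<'E'
from station import get_state,capture,tip_reach
import cv2
s=get_state()
for k in s: print(k,s[k])
print(tip_reach)
for n in ["scene","top"]:
    c=capture(n); cv2.imwrite(f"pics/{n}0.png",c["image"][:,:,::-1]); print(c["K"],c["dist_coeffs"],c["T"])
E
```

```text
pics
t 0.0
qpos [ 1.01772268e+00  2.63568561e-01 -4.89495170e-02  1.25938993e+00
 -1.91901923e-05  1.41550342e+00]
joint_vel [ 0.00200045 -0.00034032 -0.00127411  0.00054348 -0.001442   -0.00147847]
joint_efforts [-2.22521936e-03 -6.37619376e+01  3.84570265e+01  1.37476763e-02
 -2.50124585e-04 -3.43515160e-05]
eef_pos [0.20323604 0.48377799 0.23879681]
ee_rot [ 0.69303712  0.13934034  0.69329702 -0.14008233]
force [-0.25877471 -1.03377909  1.08372995]
moment [-0.02548374 -0.03029759 -0.01341524]
width 0.08529137489376139
0.008
[[533.26070411   0.         318.95313414]
 [  0.         533.26070411 245.61884137]
 [  0.           0.           1.        ]] [-0.16304698  0.          0.          0.          0.        ] [[ 0.42100314 -0.54375494  0.72600752  1.43676866]
 [ 0.90685117  0.23518044 -0.34973006 -0.35536798]
 [ 0.01942468  0.80561823  0.59211651  0.84091159]
 [ 0.          0.          0.          1.        ]]
[[611.38096763   0.         323.30007772]
 [  0.         611.38096763 239.86151821]
 [  0.           0.           1.        ]] [-0.08319819  0.          0.          0.          0.        ] [[ 3.25393475e-03  9.94018671e-01 -1.09161773e-01  3.66821177e-01]
 [-9.99994004e-01  3.36382368e-03  8.22525150e-04  8.66983045e-02]
 [ 1.18480632e-03  1.09158442e-01  9.94023657e-01  1.61423145e+00]
 [ 0.00000000e+00  0.00000000e+00  0.00000000e+00  1.00000000e+00]]
```

View pics/scene0.png

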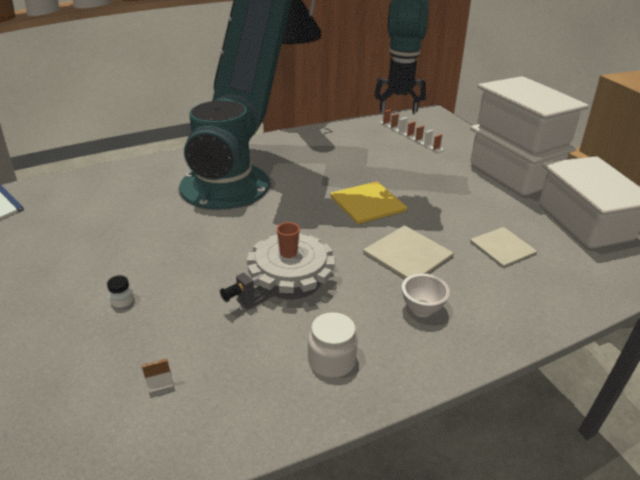

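View pics/top0.png

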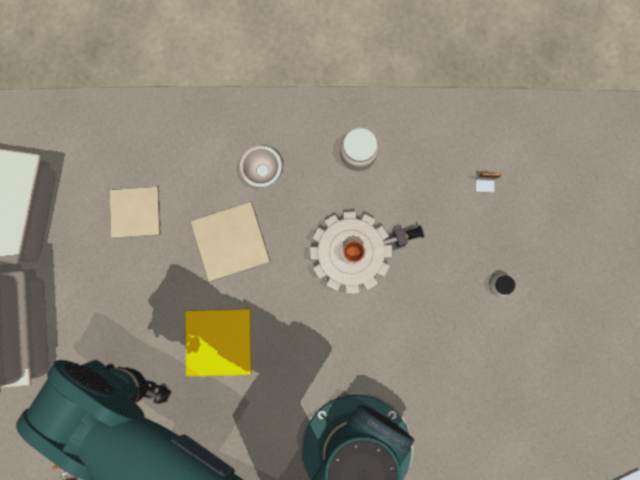

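Candidates for the bat in the top view: a yellow slab (218,343), a large cream slab (231,241) and a small cream slab (134,211). The large cream one fits, since it isn't yellow and is the larger of its colour. I'll measure it and confirm in an enlarged crop.

```bash
cat > h.py <<'E'
import numpy as np,cv2
def ray(c,uv):
    p=cv2.undistortPoints(np.array(uv,float).reshape(-1,1,2),c["K"],np.array(c["dist_coeffs"])).reshape(-1,2)
    d=np.c_[p[:,0],-p[:,1],-np.ones(len(p))]@np.array(c["T"])[:3,:3].T
    return np.array(c["T"])[:3,3],d
def onz(c,uv,z):
    o,d=ray(c,uv); return o+d*((z-o[2])/d[:,2])[:,None]
def proj(c,P):
    T=np.array(c["T"]); q=(np.atleast_2d(P)-T[:3,3])@T[:3,:3]
    q=q*[1,-1,-1]
    return cv2.projectPoints(q,np.zeros(3),np.zeros(3),c["K"],np.array(c["dist_coeffs"]))[0].reshape(-1,2)
def blobs(m,amin=30):
    cs,_=cv2.findContours(m.astype(np.uint8),cv2.RETR_EXTERNAL,cv2.CHAIN_APPROX_NONE)
    return [k for k in cs if cv2.contourArea(k)>amin]
E
python3 - <<'E'
from h import *
from station import capture
c=capture("top"); im=c["image"]; hsv=cv2.cvtColor(im,cv2.COLOR_RGB2HSV)
for uv in [(231,241),(134,211),(350,270),(353,250),(218,343),(280,240),(402,237),(416,231)]: print(uv,hsv[uv[1],uv[0]],im[uv[1],uv[0]])
m=(hsv[...,2]>165)&(hsv[...,1]>30)&(hsv[...,1]<110); m[:100]=0
for k in blobs(m,300):
    r=cv2.minAreaRect(k); b=onz(c,cv2.boxPoints(r),.015)
    print("slab",np.round(r[0]),np.round(b.mean(0),4),np.linalg.norm(b[0]-b[1]).round(3),np.linalg.norm(b[1]-b[2]).round(3),np.degrees(np.arctan2(*(b[1]-b[0])[1::-1])).round(1))
m=(hsv[...,1]>130)&((hsv[...,0]<12)|(hsv[...,0]>170))&(hsv[...,2]>60)
for k in blobs(m,60):
    e=cv2.minEnclosingCircle(k); print("red",e, onz(c,[e[0]],.148))
cr=cv2.resize(im[170:310,170:450],None,fx=2.8,fy=2.8,interpolation=cv2.INTER_CUBIC); cv2.imwrite("pics/crop_top.png",cr[:,:,::-1])
s=capture("scene"); cr=cv2.resize(s["image"][200:330,200:460],None,fx=3,fy=3,interpolation=cv2.INTER_CUBIC); cv2.imwrite("pics/crop_scene.png",cr[:,:,::-1])
E
```

```text
(231, 241) [ 20  55 203] [203 189 159]
(134, 211) [ 20  59 206] [206 190 158]
(350, 270) [ 16  26 209] [209 199 188]
(353, 250) [ 10 184 183] [183  93  51]
(218, 343) [ 23 240 165] [165 130  10]
(280, 240) [ 17  33 153] [153 144 133]
(402, 237) [ 0 16 95] [95 89 89]
(416, 231) [90  7 35] [34 35 35]
slab [229. 241.] [0.5386 0.3337 0.015 ] 0.17 0.171 -72.3
slab [133. 212.] [0.6168 0.5921 0.015 ] 0.132 0.135 -88.0
slab [262. 165.] [0.7433 0.2512 0.015 ] 0.062 0.071 -89.9
red ((353.45159912109375, 250.60215759277344), 10.512615203857422) [[0.5020594  0.01277499 0.148     ]]
```

View pics/crop_top.png

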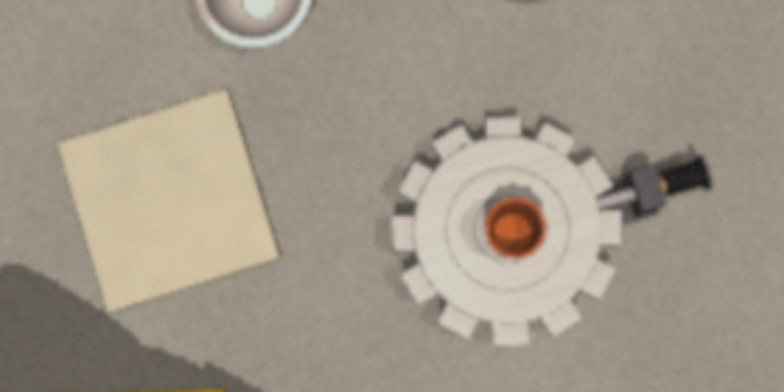

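View pics/crop_scene.png

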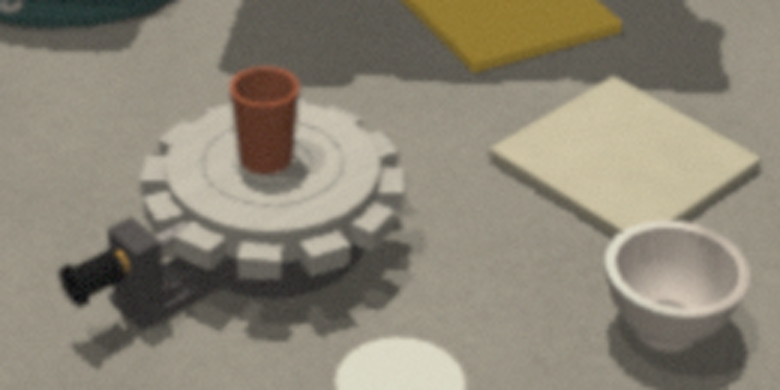

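The crops confirm the 170 mm cream slab as the bat, with the small cream one (133 mm) and the yellow one ruled out. Its centre is at (0.539, 0.334). Next are the wheel axis, the knob, and a cup cross-check from the scene view.

```bash
python3 - <<'E'
from h import *
from station import capture
c=capture("top"); s=capture("scene")
im=c["image"]; hsv=cv2.cvtColor(im,cv2.COLOR_RGB2HSV)
# wheel: bright low-sat
m=((hsv[...,2]>172)&(hsv[...,1]<60)).astype(np.uint8); m[:,:300]=0;m[:,400:]=0;m[:205]=0;m[300:]=0
k=max(blobs(m),key=cv2.contourArea); h=cv2.convexHull(k)
e=cv2.fitEllipse(h); print("wheel teeth ell",e, onz(c,[e[0]],.066))
mm=cv2.morphologyEx(cv2.drawContours(np.zeros_like(m),[k],-1,1,-1),cv2.MORPH_OPEN,cv2.getStructuringElement(cv2.MORPH_ELLIPSE,(31,31)))
kk=max(blobs(mm),key=cv2.contourArea); e=cv2.fitEllipse(kk); print("top ell",e,onz(c,[e[0]],.078))
def red(c):
    hsv=cv2.cvtColor(c["image"],cv2.COLOR_RGB2HSV)
    return (hsv[...,1]>130)&((hsv[...,0]<12)|(hsv[...,0]>170))&(hsv[...,2]>60)
r=red(s); r[:200]=0;r[300:]=0
for k in blobs(r,60):
    x,y,w,hh=cv2.boundingRect(k); print("scene red",x,y,w,hh, cv2.contourArea(k))
for z,n in((.148,"rim"),(.078,"foot")):
    print(n,proj(s,[[.502,.0128,z],[.502,.0128,z]])[0])
# knob dark
for n,cc,(x0,x1,y0,y1) in(("top",c,(395,440,215,250)),("scene",s,(205,262,265,310))):
    v=cc["image"].max(2); d=np.zeros(v.shape,np.uint8); d[y0:y1,x0:x1]=(v[y0:y1,x0:x1]<58)
    for k in blobs(d,10):
        print(n,"knob",cv2.minAreaRect(k),cv2.contourArea(k))
cv2.imwrite("pics/kt.png",np.vstack([cv2.resize(c["image"][205:265,380:440],None,fx=9,fy=9)[:280],])[:,:,::-1])
cr=np.hstack([cv2.resize(c["image"][210:260,385:435],(400,400),interpolation=cv2.INTER_NEAREST),cv2.resize(s["image"][260:320,210:270],(400,400),interpolation=cv2.INTER_NEAREST)])
cv2.imwrite("pics/knob.png",cr[:,:,::-1])
E
```

```text
wheel teeth ell ((350.66888427734375, 252.44761657714844), (80.84528350830078, 81.30099487304688), 124.18132019042969) [[0.50488839 0.01572819 0.066     ]]
top ell ((350.8990478515625, 251.60743713378906), (65.73963165283203, 66.51499938964844), 106.34246063232422) [[0.50594812 0.01569414 0.078     ]]
scene red 278 223 21 34 515.5
rim [286.95259211 229.58115572]
foot [287.4265988  253.97575614]
top knob ((414.11767578125, 232.9706268310547), (9.701424598693848, 15.279744148254395), 75.96376037597656) 107.5
scene knob ((242.21856689453125, 292.521240234375), (41.18684768676758, 26.8829345703125), 22.2490234375) 508.0
```

View pics/knob.png

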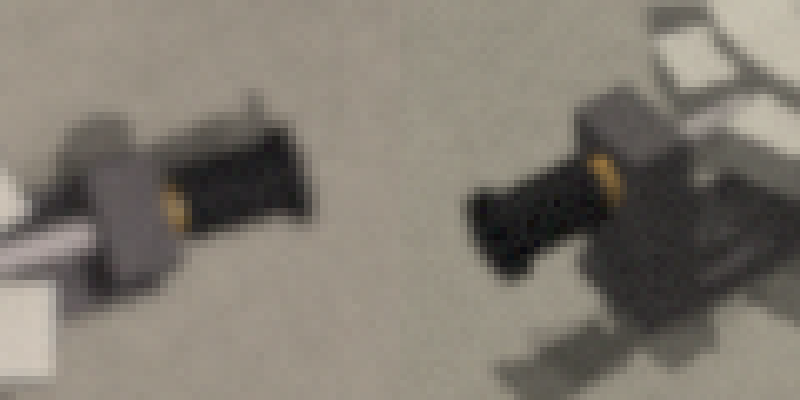

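```bash
python3 - <<'E'
from h import *
from station import capture
c=capture("top"); s=capture("scene")
W=np.array([.5055,.0157])
P=onz(c,[(414.1,233),(407.5,235.3),(422.2,231.3)],.056); print(P)
for p in P: d=p[:2]-W; print(np.linalg.norm(d),np.degrees(np.arctan2(d[1],d[0])))
for a in(-70,-72,-74,-76):
    u=np.array([np.cos(np.radians(a)),np.sin(np.radians(a))])
    pts=[np.r_[W+u*r,.056] for r in(152,169,192) for r in [r/1000]]
    print(a,np.round(pts[1],4),proj(c,pts).round(1).tolist(),proj(s,pts).round(1).tolist())
# scene: wheel top ellipse check
print(proj(s,[[*W,.078],[*W,.066]]))
im=s["image"].copy()
u=np.array([np.cos(np.radians(-74)),np.sin(np.radians(-74))])
pts=[np.r_[W+.085*np.array([np.cos(t),np.sin(t)]),.078] for t in np.linspace(0,6.28,60)]
pts2=[np.r_[np.array([.502,.0128])+.027*np.array([np.cos(t),np.sin(t)]),.148] for t in np.linspace(0,6.28,30)]
pts3=[np.r_[W+u*r,.056] for r in(.152,.169,.192)]
B=[]
for n,cc,sl in(("t",c,np.s_[200:300,300:440]),("s",s,np.s_[210:310,210:350])):
    im=cv2.resize(cc["image"],None,fx=4,fy=4)
    for P in pts+pts2+pts3:
        q=proj(cc,P)[0]*4+1.5; cv2.circle(im,tuple(int(v) for v in q),1,(0,0,255),-1)
    B.append(im[sl[0].start*4:sl[0].stop*4,sl[1].start*4:sl[1].stop*4])
cv2.imwrite("pics/ov.png",cv2.resize(np.vstack(B),(420,600))[:,:,::-1])
cv2.imwrite("pics/ov2.png",B[0][:,:,::-1]);cv2.imwrite("pics/ov3.png",B[1][:,:,::-1])
E
```

```text
[[ 0.55649034 -0.14810788  0.056     ]
 [ 0.55047209 -0.13099938  0.056     ]
 [ 0.56097576 -0.16910163  0.056     ]]
0.17156059433351836 -72.70960931959623
0.15343792600624356 -72.95657983388826
0.19294870639199738 -73.2907244333169
-70 [ 0.5633 -0.1431  0.056 ] [[406.0, 232.6], [412.1, 230.4], [420.4, 227.4]] [[238.9, 290.7], [232.9, 294.2], [224.5, 299.0]]
-72 [ 0.5577 -0.145   0.056 ] [[406.7, 234.5], [412.9, 232.5], [421.3, 229.8]] [[237.5, 289.6], [231.3, 292.9], [222.7, 297.4]]
-74 [ 0.5521 -0.1468  0.056 ] [[407.3, 236.5], [413.6, 234.7], [422.1, 232.3]] [[236.1, 288.4], [229.8, 291.5], [221.0, 295.9]]
-76 [ 0.5464 -0.1483  0.056 ] [[407.8, 238.5], [414.2, 236.9], [422.8, 234.8]] [[234.8, 287.2], [228.3, 290.2], [219.5, 294.3]]
[[289.12556786 254.50385751]
 [289.19634336 258.52725757]]
```

View pics/ov2.png

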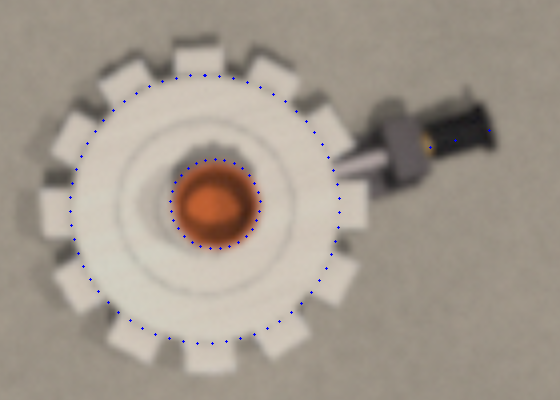

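View pics/ov3.png

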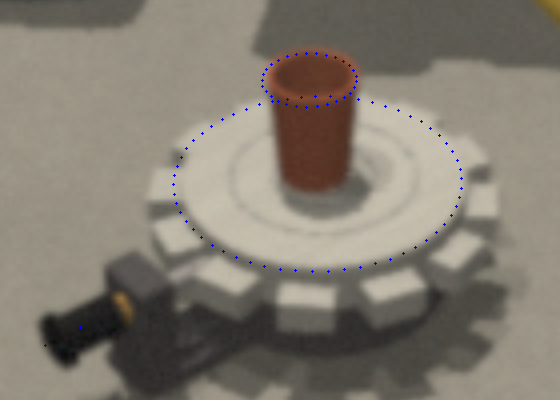

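Overlays agree in both views: the cup is at (0.502, 0.013), the wheel at (0.5055, 0.0157), the knob at about (0.554, −0.146) and its azimuth is −73.2°. Now the tool-axis displacement to above the cup.

```bash
cat >> h.py <<'E'
from scipy.spatial.transform import Rotation as R
def rel(target,az=None):
    """tool shift mm to world TCP target; az=jaw (tool y) azimuth deg wanted, tool x straight down"""
    from station import get_state
    s=get_state(); q=s["ee_rot"]; r=R.from_quat(q,scalar_first=True); M=r.as_matrix()
    print("t",round(s["t"],2),"pos",np.round(s["eef_pos"],4),"x",M[:,0].round(3),"y",M[:,1].round(3),"jawaz",np.degrees(np.arctan2(M[1,1],M[0,1])).round(2),"w",round(s["width"],4),"F",np.round(s["force"],1),"q",np.round(s["qpos"],2))
    print("shift tool mm",(M.T@(np.array(target)-s["eef_pos"])*1000).round(1))
    if az is not None:
        for a in(az,az+180):
            a=np.radians(a); x=np.array([0,0,-1.]); y=np.array([np.cos(a),np.sin(a),0]); G=np.c_[x,y,np.cross(x,y)]
            print("turn tool deg",np.degrees(R.from_matrix(M.T@G).as_rotvec()).round(2), "shift in new tool axes", (G.T@(np.array(target)-s["eef_pos"])*1000).round(1))
E
python3 -c "
from h import *
rel([.502,.0128,.239],16.8)"
```

```text
t 0.4 pos [0.2034 0.484  0.2392] x [-0. -0. -1.] y [ 0.387  0.922 -0.   ] jawaz 67.21 w 0.0856 F [-0.1 -0.6 -0.7] q [ 1.02  0.26 -0.05  1.26 -0.    1.42]
shift tool mm [ 3.000e-01 -3.187e+02  4.578e+02]
turn tool deg [5.041e+01 0.000e+00 1.000e-02] shift in new tool axes [2.000e-01 1.497e+02 5.374e+02]
turn tool deg [-1.2959e+02 -1.0000e-02  0.0000e+00] shift in new tool axes [ 2.000e-01 -1.497e+02 -5.374e+02]
```

```bash
python3 -m crank '[[[0,0,0],[10,0,0]],[[0,0,0],[10,0,0]],[[0,0,0],[10,0,0]],[[0,0,0],[10,0,0]],[[0,0,0],[10.4,0,0]]]' 0 20; python3 -m crank '[[[0,8,30],[0,0,0]],[[0,12.5,45],[0,0,0]],[[0,12.5,45],[0,0,0]],[[0,12.5,45],[0,0,0]],[[0,12.5,45],[0,0,0]],[[0,12.5,45],[0,0,0]],[[0,12.5,45],[0,0,0]],[[0,12.5,45],[0,0,0]],[[0,12.5,45],[0,0,0]],[[0,12.5,45],[0,0,0]],[[0,12.5,45],[0,0,0]],[[0,12.5,45],[0,0,0]]]'; python3 -c "
from h import *
rel([.502,.0128,.239],16.8)"
```

```text
t: 1.02
eef_pos: [0.2034, 0.484, 0.2392]
ee_rot: [0.566, 0.423, 0.566, -0.423]
force: [-0.1, 0.1, -0.8]
width: 0.0852
t: 2.52
eef_pos: [0.4951, 0.022, 0.2394]
ee_rot: [0.568, 0.422, 0.568, -0.422]
force: [0.3, 1.4, -0.4]
width: 0.0854
t 2.52 pos [0.4951 0.022  0.2394] x [ 0.  0. -1.] y [0.957 0.289 0.   ] jawaz 16.8 w 0.0854 F [ 0.3  1.4 -0.4] q [-0.12  0.21 -0.12  1.24  0.    1.16]
shift tool mm [ 0.4  3.9 10.8]
turn tool deg [-0.    0.   -0.02] shift in new tool axes [ 0.4  3.9 10.8]
turn tool deg [ 1.8e+02 -2.0e-02 -0.0e+00] shift in new tool axes [  0.4  -3.9 -10.8]
```

```bash
python3 -m crank '[[[0,2,5.5],[0,0,0]],[[0,1.9,5.3],[0,0,0]],[[0,0,0],[0,0,0]]]'; python3 - <<'E'
from h import *
from station import capture
rel([.502,.0128,.115],16.8)
w=capture("wrist"); im=w["image"]; print(w["T"])
for P in([.502,.0128,.148],[.502,.0128,.078],[.5055,.0157,.078],[.5545,-.146,.056]): print(P,proj(w,P))
for a in(0,):
  for cx,cy,z,r in((.502,.0128,.148,.027),(.5055,.0157,.078,.085)):
    for t in np.linspace(0,6.28,40):
        q=proj(w,[cx+r*np.cos(t),cy+r*np.sin(t),z])[0]
        if 0<=q[0]<640 and 0<=q[1]<480: cv2.circle(im,(int(q[0]),int(q[1])),2,(0,0,255),-1)
cv2.imwrite("pics/w1.png",im[:,:,::-1])
E
```

```text
t: 2.9
eef_pos: [0.5011, 0.0148, 0.2394]
ee_rot: [0.568, 0.421, 0.568, -0.421]
force: [-0.0, -0.0, -0.1]
width: 0.0853
t 2.9 pos [0.5011 0.0148 0.2394] x [-0.  0. -1.] y [ 0.957  0.29  -0.   ] jawaz 16.84 w 0.0853 F [-0.  -0.  -0.1] q [-0.13  0.22 -0.1   1.24  0.    1.14]
shift tool mm [124.4   0.3   2.2]
turn tool deg [ 0.04 -0.01  0.  ] shift in new tool axes [124.4   0.3   2.2]
turn tool deg [-1.7996e+02 -0.0000e+00 -1.0000e-02] shift in new tool axes [124.4  -0.3  -2.2]
[[ 9.57010963e-01 -2.77160052e-01 -8.55121137e-02  4.79331391e-01]
 [ 2.90051452e-01  9.14895564e-01  2.80777960e-01  8.64753652e-02]
 [ 4.14219502e-04 -2.93510498e-01  9.55955760e-01  3.72560423e-01]
 [ 0.00000000e+00  0.00000000e+00  0.00000000e+00  1.00000000e+00]]
[0.502, 0.0128, 0.148] [[313.0173942 257.1391563]]
[0.502, 0.0128, 0.078] [[312.8954556  227.72580978]]
[0.5055, 0.0157, 0.078] [[318.32564348 225.51743871]]
[0.5545, -0.146, 0.056] [[317.21087992 391.31249616]]
```

View pics/w1.png

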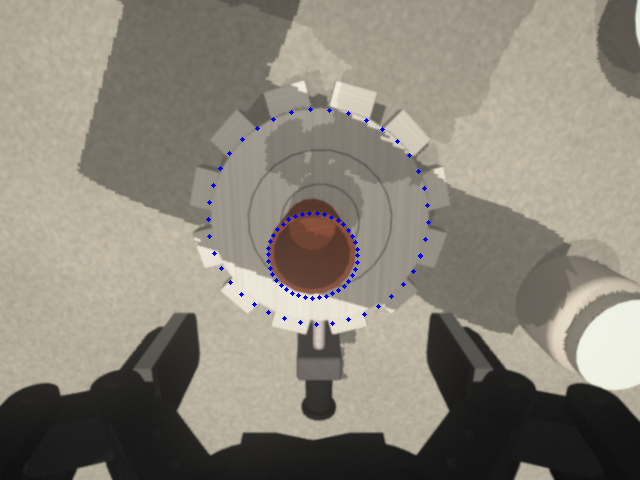

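The wrist view shows the cup rim centred at (313,255) under the projected ring, midway between the jaws, with the knob straight in line at (318,390). I'll descend and grip lightly.

```bash
python3 -m crank '[[[14,0,1.5],[0,0,0]],[[20,0,0],[0,0,0]],[[20,0,0],[0,0,0]],[[20,0,0],[0,0,0]],[[20,0,0],[0,0,0]],[[15,0,0],[0,0,0]],[[10,0,0],[0,0,0]],[[5,0,0],[0,0,0]],[[0,0,0],[0,0,0]]]' 0 20; python3 -m crank '[[[0,0,0],[0,0,0]],[[0,0,0],[0,0,0]],[[0,0,0],[0,0,0]],[[0,0,0],[0,0,0]]]' 60 20;python3 -c "
from h import *
rel([.502,.0128,.115],16.8)"
```

```text
t: 4.08
eef_pos: [0.5017, 0.0129, 0.1152]
ee_rot: [0.568, 0.421, 0.568, -0.422]
force: [0.4, 0.8, 0.6]
width: 0.0852
t: 4.58
eef_pos: [0.5018, 0.0128, 0.1154]
ee_rot: [0.568, 0.422, 0.568, -0.422]
force: [-1.0, -0.4, 0.2]
width: 0.0654
t 4.58 pos [0.5018 0.0128 0.1154] x [ 0. -0. -1.] y [0.957 0.289 0.   ] jawaz 16.81 w 0.0654 F [-1.  -0.4  0.2] q [-0.14  0.3  -0.35  0.92 -0.    1.14]
shift tool mm [0.4 0.2 0.1]
turn tool deg [ 0.01  0.   -0.01] shift in new tool axes [0.4 0.2 0.1]
turn tool deg [-1.7999e+02  1.0000e-02  1.0000e-02] shift in new tool axes [ 0.4 -0.2 -0.1]
```

```bash
python3 -m crank '[[[0,0,0],[0,0,0]],[[0,0,0],[0,0,0]],[[0,0,0],[0,0,0]]]' 88 20; python3 -m crank '[[[0,0,0],[0,0,0]],[[0,0,0],[0,0,0]],[[0,0,0],[0,0,0]]]' 105 20;python3 -m crank '[[[0,0,0],[0,0,0]],[[0,0,0],[0,0,0]],[[0,0,0],[0,0,0]],[[0,0,0],[0,0,0]]]' 150 20;
```

```text
t: 4.95
eef_pos: [0.5018, 0.0129, 0.1153]
ee_rot: [0.568, 0.422, 0.568, -0.422]
force: [-0.0, -0.0, 0.0]
width: 0.0557
t: 5.32
eef_pos: [0.5018, 0.0128, 0.1155]
ee_rot: [0.568, 0.422, 0.568, -0.422]
force: [-1.9, 0.1, 4.9]
width: 0.0524
t: 5.82
eef_pos: [0.5018, 0.0128, 0.1155]
ee_rot: [0.568, 0.422, 0.568, -0.422]
force: [-0.9, -0.6, 6.4]
width: 0.0521
```

```bash
python3 -m crank '[[[-5,0,0],[0,0,0]],[[-10,0,0],[0,0,0]],[[-15,0,0],[0,0,0]],[[-20,0,0],[0,0,0]],[[-20,0,0],[0,0,0]],[[-10,0,0],[0,0,0]],[[0,0,0],[0,0,0]]]'; python3 - <<'E'
from h import *
from station import capture
rel([.5386,.3337,.195],16.8)
w=capture("scene"); cv2.imwrite("pics/s2.png",w["image"][:,:,::-1])
w=capture("wrist"); cv2.imwrite("pics/w2.png",w["image"][:,:,::-1])
E
```

```text
t: 6.7
eef_pos: [0.5021, 0.0128, 0.1957]
ee_rot: [0.568, 0.422, 0.567, -0.421]
force: [-0.6, 0.2, -1.6]
width: 0.0522
t 6.7 pos [0.5021 0.0128 0.1957] x [ 0.001 -0.    -1.   ] y [0.957 0.289 0.001] jawaz 16.81 w 0.0522 F [-0.6  0.2 -1.6] q [-0.14  0.24 -0.2   1.13 -0.    1.14]
shift tool mm [   0.7  127.7 -296.6]
turn tool deg [ 0.01  0.02 -0.05] shift in new tool axes [   0.7  127.7 -296.6]
turn tool deg [-1.7999e+02  8.0000e-02  4.0000e-02] shift in new tool axes [   0.7 -127.7  296.6]
```

View pics/s2.png

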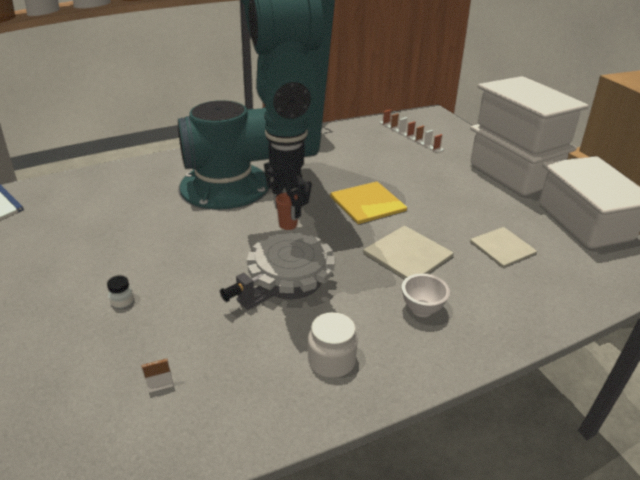

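View pics/w2.png

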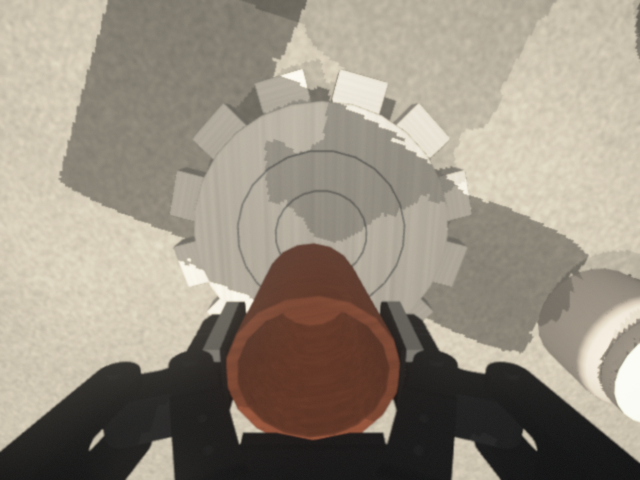

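The cup is lifted clear and upright (wrist view, rim at (313,368)). Carrying it to the bat.

```bash
python3 -m crank '[[[0,4,-10],[0,0,0]],[[0,8,-18],[0,0,0]],[[0,12,-28],[0,0,0]],[[0,13,-30],[0,0,0]],[[0,13,-30],[0,0,0]],[[0,13,-30],[0,0,0]],[[0,13,-30],[0,0,0]],[[0,13,-30],[0,0,0]],[[0,13,-30],[0,0,0]],[[0,12,-28],[0,0,0]],[[0,9,-21],[0,0,0]],[[0,4.7,-11.6],[0,0,0]]]'; python3 -m crank '[[[15,0,0],[0,0,0]],[[25,0,0],[0,0,0]],[[25,0,0],[0,0,0]],[[25,0,0],[0,0,0]],[[20,0,0],[0,0,0]],[[10,0,0],[0,0,0]],[[5,0,0],[0,0,0]],[[0,0,0],[0,0,0]],[[0,0,0],[0,0,0]]]'; python3 - <<'E'
from h import *
from station import capture
rel([.5386,.3337,.0535],16.8)
w=capture("scene"); cv2.imwrite("pics/s3.png",cv2.resize(w["image"][170:300,320:480],None,fx=4,fy=4)[:,:,::-1])
E
```

```text
t: 8.3
eef_pos: [0.5377, 0.3352, 0.1945]
ee_rot: [0.568, 0.421, 0.568, -0.422]
force: [0.3, 0.0, -1.1]
width: 0.0524
t: 9.43
eef_pos: [0.5386, 0.3338, 0.0709]
ee_rot: [0.568, 0.422, 0.568, -0.421]
force: [-0.4, -0.2, -1.6]
width: 0.0521
t 9.43 pos [0.5386 0.3338 0.0709] x [ 0.001  0.    -1.   ] y [0.957 0.289 0.001] jawaz 16.81 w 0.0521 F [-0.4 -0.2 -1.6] q [ 0.43  0.54 -0.08  0.95 -0.    1.7 ]
shift tool mm [17.4 -0.   0.1]
turn tool deg [ 0.01 -0.01 -0.06] shift in new tool axes [17.4  0.   0.1]
turn tool deg [-1.7999e+02  9.0000e-02 -1.0000e-02] shift in new tool axes [17.4 -0.  -0.1]
```

View pics/s3.png

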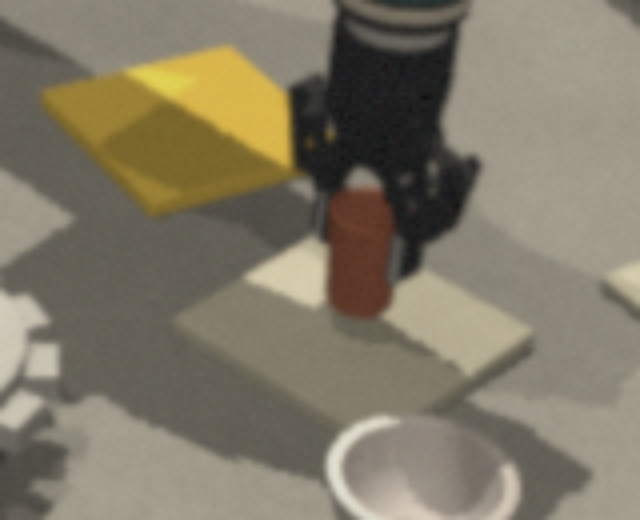

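The cup hangs just above the middle of the bat (foot at crop (358,305)). I'll lower it slowly and watch the force.

```bash
python3 -m crank '[[[4,0,0],[0,0,0]],[[4,0,0],[0,0,0]],[[4,0,0],[0,0,0]],[[2,0,0],[0,0,0]],[[1,0,0],[0,0,0]],[[0,0,0],[0,0,0]],[[0,0,0],[0,0,0]]]'; python3 -m crank '[[[1,0,0],[0,0,0]],[[0,0,0],[0,0,0]],[[0,0,0],[0,0,0]]]'; python3 -m crank '[[[0.7,0,0],[0,0,0]],[[0,0,0],[0,0,0]],[[0,0,0],[0,0,0]]]'
```

```text
t: 10.35
eef_pos: [0.5383, 0.3337, 0.0554]
ee_rot: [0.568, 0.422, 0.568, -0.421]
force: [-0.1, 0.5, -1.0]
width: 0.0521
t: 10.72
eef_pos: [0.5382, 0.3337, 0.0543]
ee_rot: [0.568, 0.422, 0.568, -0.422]
force: [-0.5, -0.2, -1.3]
width: 0.0523
t: 11.1
eef_pos: [0.5382, 0.3337, 0.0536]
ee_rot: [0.568, 0.422, 0.568, -0.422]
force: [0.8, 0.3, -0.5]
width: 0.0525
```

```bash
python3 -m crank '[[[0.5,0,0],[0,0,0]],[[0,0,0],[0,0,0]],[[0,0,0],[0,0,0]]]'; python3 -m crank '[[[0.5,0,0],[0,0,0]],[[0,0,0],[0,0,0]],[[0,0,0],[0,0,0]]]'; python3 -m crank '[[[0.5,0,0],[0,0,0]],[[0,0,0],[0,0,0]],[[0,0,0],[0,0,0]]]'
```

```text
t: 11.48
eef_pos: [0.5382, 0.3337, 0.0531]
ee_rot: [0.568, 0.422, 0.568, -0.422]
force: [0.1, -0.5, -1.4]
width: 0.0521
t: 11.85
eef_pos: [0.5383, 0.3337, 0.0526]
ee_rot: [0.568, 0.422, 0.568, -0.422]
force: [0.5, -0.7, 0.0]
width: 0.0517
t: 12.22
eef_pos: [0.5383, 0.3338, 0.0525]
ee_rot: [0.568, 0.422, 0.568, -0.421]
force: [-2.8, -0.4, 5.0]
width: 0.052
```

Contact came at TCP z 0.0525, the predicted height, with 5 N. Releasing in stages.

```bash
python3 -m crank '[[[0,0,0],[0,0,0]],[[0,0,0],[0,0,0]],[[0,0,0],[0,0,0]]]' 90; python3 -m crank '[[[0,0,0],[0,0,0]],[[0,0,0],[0,0,0]],[[0,0,0],[0,0,0]],[[0,0,0],[0,0,0]],[[0,0,0],[0,0,0]],[[0,0,0],[0,0,0]]]' 0;  python3 -m crank '[[[-10,0,0],[0,0,0]],[[-20,0,0],[0,0,0]],[[-30,0,0],[0,0,0]],[[-40,0,0],[0,0,0]],[[-35,0,0],[0,0,0]],[[-10,0,0],[0,0,0]],[[0,0,0],[0,0,0]]]'; python3 - <<'E'
from h import *
from station import capture
rel([.5555,-.1498,.18],16.8)
w=capture("scene"); cv2.imwrite("pics/s4.png",cv2.resize(w["image"][190:300,210:470],None,fx=3,fy=3)[:,:,::-1])
w=capture("wrist"); cv2.imwrite("pics/w4.png",w["image"][:,:,::-1])
E
```

```text
t: 12.6
eef_pos: [0.5383, 0.3337, 0.052]
ee_rot: [0.568, 0.422, 0.568, -0.422]
force: [0.3, 0.2, 0.7]
width: 0.0551
t: 13.35
eef_pos: [0.5383, 0.3337, 0.0521]
ee_rot: [0.568, 0.422, 0.568, -0.422]
force: [0.2, -0.2, -0.2]
width: 0.0854
t: 14.22
eef_pos: [0.5384, 0.3338, 0.1974]
ee_rot: [0.568, 0.422, 0.568, -0.421]
force: [0.4, -1.1, -0.4]
width: 0.0853
t 14.22 pos [0.5384 0.3338 0.1974] x [ 0.001  0.    -1.   ] y [0.957 0.289 0.001] jawaz 16.81 w 0.0853 F [ 0.4 -1.1 -0.4] q [0.43 0.46 0.15 1.26 0.   1.7 ]
shift tool mm [  17.2 -123.5  467.9]
turn tool deg [ 0.01 -0.01 -0.05] shift in new tool axes [  17.4 -123.4  467.9]
turn tool deg [-1.7999e+02  7.0000e-02 -1.0000e-02] shift in new tool axes [  17.4  123.4 -467.9]
```

View pics/s4.png

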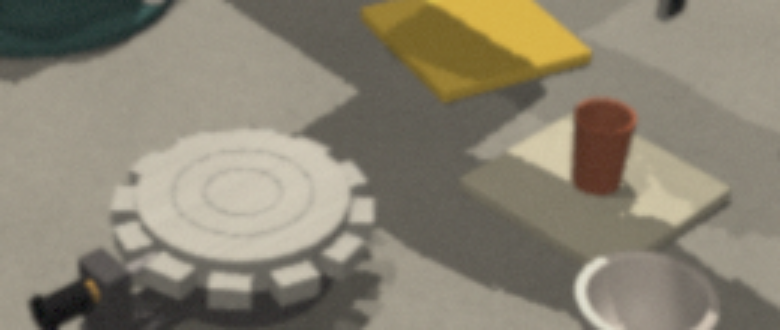

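View pics/w4.png

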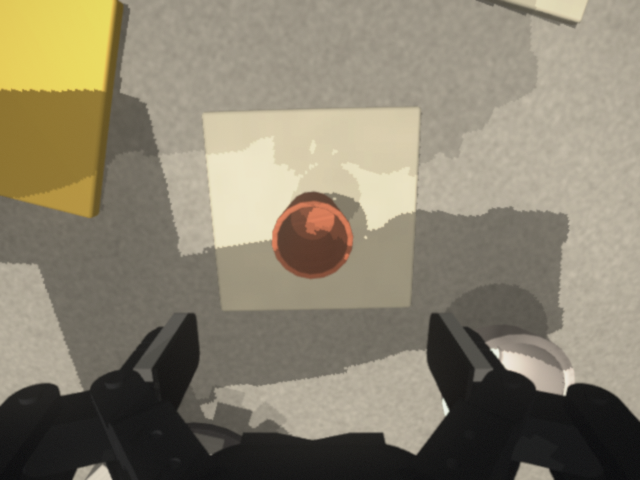

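The cup stands upright and released mid-bat (wrist view, rim (313,240)). Next, over to above the knob.

```bash
python3 -m crank '[[[0,-5,20],[0,0,0]],[[0,-10,38],[0,0,0]],[[0,-12,45],[0,0,0]],[[0,-12,45],[0,0,0]],[[0,-12,45],[0,0,0]],[[0,-12,45],[0,0,0]],[[0,-12,45],[0,0,0]],[[0,-12,45],[0,0,0]],[[0,-12,45],[0,0,0]],[[0,-12,45],[0,0,0]],[[0,-12,45],[0,0,0]],[[0,-10,5],[0,0,0]]]';python3 -m crank '[[[0,0,0],[0,0,0]],[[0,0,0],[0,0,0]]]'; python3 - <<'E'
from h import *
from station import capture
rel([.5552,-.149,.18],16.8)
w=capture("wrist"); im=w["image"].copy()
W=np.array([.5055,.0157]);u=np.array([np.cos(np.radians(-73.2)),np.sin(np.radians(-73.2))])
for r in(.152,.169,.186,.192):
    q=proj(w,np.r_[W+u*r,.056])[0]; print(r,q); cv2.circle(im,(int(q[0]),int(q[1])),2,(0,0,255),-1)
cv2.imwrite("pics/w5.png",im[:,:,::-1])
E
```

```text
t: 15.82
eef_pos: [0.5453, -0.1558, 0.196]
ee_rot: [0.567, 0.422, 0.567, -0.423]
force: [-0.8, 0.3, -0.1]
width: 0.0855
t: 16.08
eef_pos: [0.546, -0.1519, 0.1971]
ee_rot: [0.568, 0.421, 0.568, -0.421]
force: [0.9, 0.1, 0.5]
width: 0.0851
t 16.07 pos [ 0.546  -0.1519  0.1971] x [-0.  0. -1.] y [ 0.957  0.29  -0.   ] jawaz 16.85 w 0.0851 F [0.9 0.1 0.5] q [-0.42  0.35 -0.04  1.19  0.    0.86]
shift tool mm [17.1  9.6 -0.1]
turn tool deg [ 0.05 -0.02  0.  ] shift in new tool axes [17.1  9.6 -0.1]
turn tool deg [-1.7995e+02 -1.0000e-02 -2.0000e-02] shift in new tool axes [17.1 -9.6  0.1]
0.152 [326.2654437  204.40501811]
0.169 [326.00301059 227.67320465]
0.186 [325.74635273 250.14849069]
0.192 [325.65715593 257.89625239]
```

View pics/w5.png

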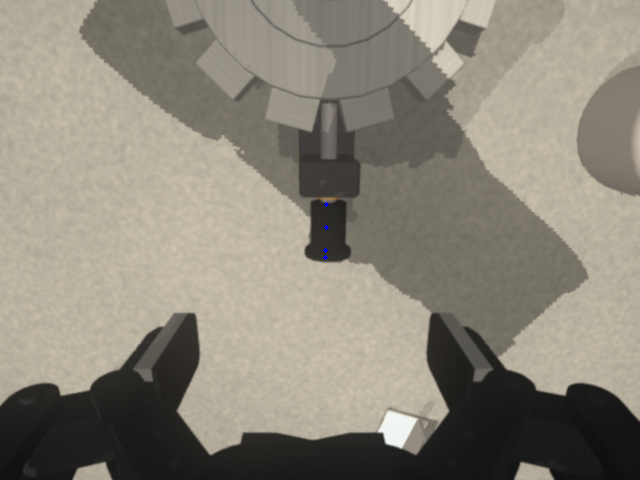

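```bash
python3 -m crank '[[[15,5.5,0],[0,0,0]],[[25,5.5,0],[0,0,0]],[[25,0,0],[0,0,0]],[[25,0,0],[0,0,0]],[[25,0,0],[0,0,0]],[[20,0,0],[0,0,0]],[[12,0,0],[0,0,0]],[[6,0,0],[0,0,0]],[[0,0,0],[0,0,0]],[[0,0,0],[0,0,0]]]';python3 -m crank '[[[0,0,0],[0,0,0]],[[0,0,0],[0,0,0]],[[0,0,0],[0,0,0]],[[0,0,0],[0,0,0]]]' 100 30; python3 - <<'E'
from h import *
from station import capture
rel([.5565,-.149,.043],16.8)
w=capture("wrist"); im=w["image"].copy()
cv2.imwrite("pics/w6.png",im[:,:,::-1])
w=capture("scene"); cv2.imwrite("pics/s6.png",cv2.resize(w["image"][190:330,180:340],None,fx=4,fy=4)[:,:,::-1])
E
```

```text
t: 17.38
eef_pos: [0.5571, -0.1497, 0.0447]
ee_rot: [0.568, 0.422, 0.567, -0.421]
force: [0.4, 0.8, 0.7]
width: 0.0855
t: 17.88
eef_pos: [0.5568, -0.1496, 0.0441]
ee_rot: [0.568, 0.422, 0.568, -0.422]
force: [-0.0, 0.2, -0.1]
width: 0.0518
t 17.88 pos [ 0.5568 -0.1496  0.0441] x [ 0. -0. -1.] y [0.957 0.289 0.   ] jawaz 16.81 w 0.0518 F [-0.   0.2 -0.1] q [-0.4   0.48 -0.28  0.82  0.    0.87]
shift tool mm [ 1.1 -0.1 -0.7]
turn tool deg [ 0.01  0.   -0.  ] shift in new tool axes [ 1.1 -0.1 -0.7]
turn tool deg [-179.99    0.      0.  ] shift in new tool axes [1.1 0.1 0.7]
```

View pics/w6.png

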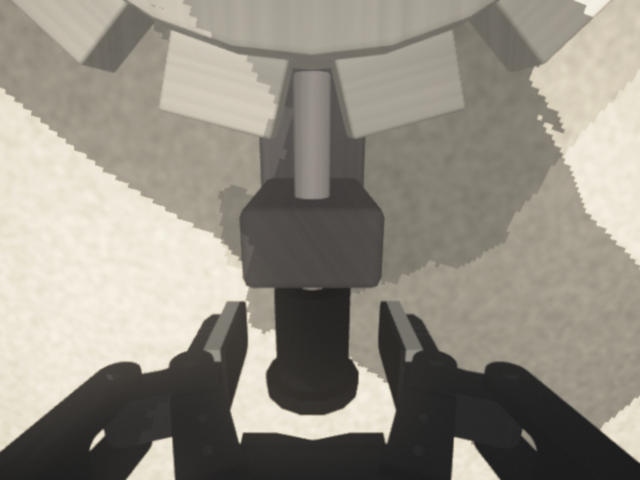

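View pics/s6.png

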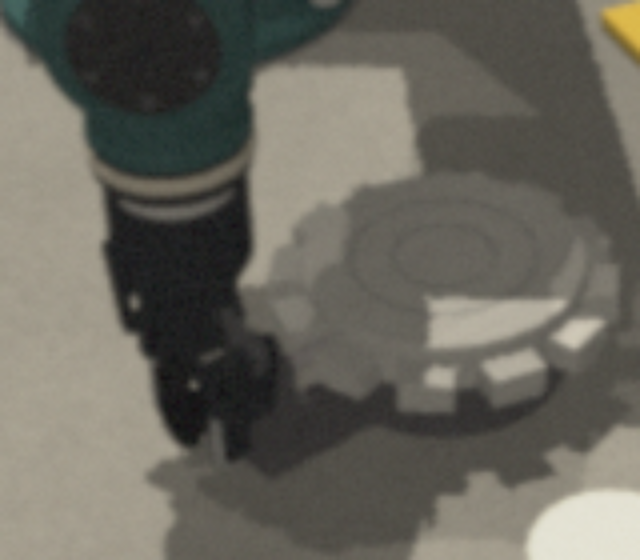

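The wrist view shows the knob at (313,340) centred between the pads, with the rim outside them. Closing.

```bash
python3 -m crank '[[[0.5,0,-1.5],[0,0,0]],[[0,0,0],[0,0,0]],[[0,0,0],[0,0,0]],[[0,0,0],[0,0,0]],[[0,0,0],[0,0,0]],[[0,0,0],[0,0,0]]]' 230 60;python3 -m crank '[[[0,0,0],[0,0,0]],[[0,0,0],[0,0,0]]]'
```

```text
t: 18.73
eef_pos: [0.5561, -0.148, 0.0436]
ee_rot: [0.568, 0.422, 0.568, -0.422]
force: [-3.9, 1.2, 4.6]
width: 0.0244
t: 18.98
eef_pos: [0.5561, -0.148, 0.0436]
ee_rot: [0.568, 0.422, 0.568, -0.422]
force: [-4.2, 2.4, 6.1]
width: 0.0246
```

```bash
python3 -m crank '[[[0,0,2],[0,0,0]],[[0,0,3],[0,0,0]],[[0,0,3],[0,0,0]],[[0,0,3],[0,0,0]],[[0,0,1],[0,0,0]],[[0,0,0],[0,0,0]],[[0,0,0],[0,0,0]]]' - 80; python3 -c "
from h import *
from station import capture
rel([.5561,-.148,.0436],16.8)
w=capture('wrist'); im=w['image'].copy()
cv2.imwrite('pics/w7.png',im[:,:,::-1])"
```

```text
t: 19.85
eef_pos: [0.5592, -0.1585, 0.0436]
ee_rot: [0.567, 0.422, 0.569, -0.421]
force: [-4.9, 8.9, 8.7]
width: 0.0243
t 19.85 pos [ 0.5592 -0.1585  0.0436] x [-0.001  0.002 -1.   ] y [ 0.957  0.29  -0.   ] jawaz 16.84 w 0.0243 F [-4.9  8.9  8.7] q [-0.42  0.48 -0.26  0.83  0.    0.86]
shift tool mm [  0.    0.  -10.9]
turn tool deg [ 0.04 -0.14  0.  ] shift in new tool axes [ -0.    0.  -10.9]
turn tool deg [-1.7996e+02 -1.0000e-02 -2.1000e-01] shift in new tool axes [-0.  -0.  10.9]
```

View pics/w7.png

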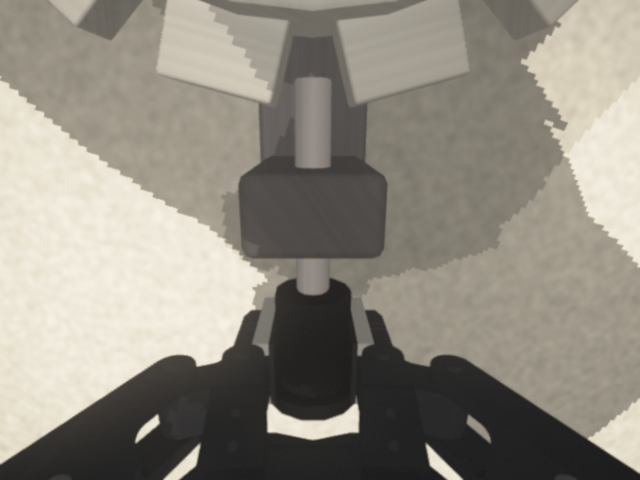

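The pin is being drawn out (its tip is visible at (313,78)) and the knob moves with the pads. Continuing towards the stop.

```bash
python3 -m crank '[[[0,0,2],[0,0,0]],[[0,0,3],[0,0,0]],[[0,0,3],[0,0,0]],[[0,0,2],[0,0,0]],[[0,0,1],[0,0,0]],[[0,0,0],[0,0,0]],[[0,0,0],[0,0,0]]]'; python3 -m crank '[[[0,0,1],[0,0,0]],[[0,0,0],[0,0,0]],[[0,0,0],[0,0,0]]]';python3 -m crank '[[[0,0,1],[0,0,0]],[[0,0,0],[0,0,0]],[[0,0,0],[0,0,0]]]'
```

```text
t: 20.78
eef_pos: [0.5623, -0.1687, 0.0436]
ee_rot: [0.567, 0.422, 0.569, -0.421]
force: [-5.6, 11.4, 9.9]
width: 0.024
t: 21.15
eef_pos: [0.5626, -0.1696, 0.0436]
ee_rot: [0.567, 0.422, 0.569, -0.421]
force: [-4.9, 10.2, 9.2]
width: 0.0239
t: 21.52
eef_pos: [0.5629, -0.1705, 0.0436]
ee_rot: [0.567, 0.422, 0.569, -0.421]
force: [-4.9, 12.3, 10.2]
width: 0.0244
```

```bash
python3 -m crank '[[[0,0,1],[0,0,0]],[[0,0,0],[0,0,0]],[[0,0,0],[0,0,0]]]'; python3 -m crank '[[[0,0,1],[0,0,0]],[[0,0,0],[0,0,0]],[[0,0,0],[0,0,0]]]';python3 -m crank '[[[0,0,1],[0,0,0]],[[0,0,0],[0,0,0]],[[0,0,0],[0,0,0]]]'
```

```text
t: 21.9
eef_pos: [0.5631, -0.1711, 0.0435]
ee_rot: [0.567, 0.422, 0.569, -0.42]
force: [-6.1, 13.8, 11.0]
width: 0.024
t: 22.28
eef_pos: [0.5631, -0.1711, 0.0435]
ee_rot: [0.566, 0.422, 0.57, -0.42]
force: [-6.3, 19.3, 13.9]
width: 0.0241
t: 22.65
eef_pos: [0.563, -0.1712, 0.0434]
ee_rot: [0.566, 0.423, 0.57, -0.419]
force: [-7.2, 27.1, 15.2]
width: 0.0241
```

The stop is reached: TCP travel is 24.2 mm and no longer grows while force rises to 27 N. Final check by camera.

```bash
python3 -m crank '[[[0,0,0],[0,0,0]],[[0,0,0],[0,0,0]],[[0,0,0],[0,0,0]],[[0,0,0],[0,0,0]],[[0,0,0],[0,0,0]],[[0,0,0],[0,0,0]],[[0,0,0],[0,0,0]],[[0,0,0],[0,0,0]]]'; python3 -c "
from h import *
from station import capture
w=capture('wrist'); t=capture('scene')
cv2.imwrite('pics/w8.png',np.hstack([cv2.resize(w['image'],(400,300)),cv2.resize(t['image'],(400,300))])[:,:,::-1])"
```

```text
t: 23.65
eef_pos: [0.563, -0.1712, 0.0434]
ee_rot: [0.566, 0.423, 0.57, -0.419]
force: [-7.4, 26.8, 16.4]
width: 0.0242
```

View pics/w8.png

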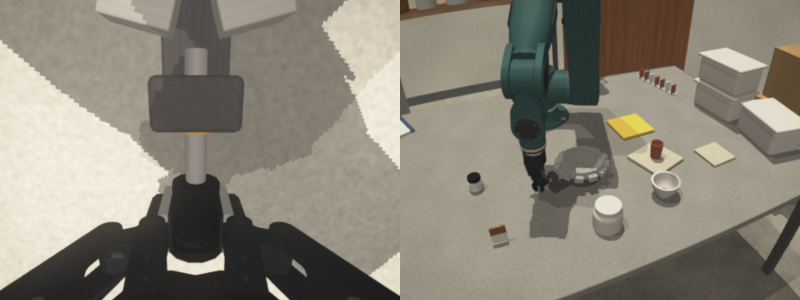

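The pin tip at (195,48) is clear of the teeth and the knob is held back. The cup is upright on the bat and the bystanders are in place. Handing in.

```bash
python3 -c "
from station import hand_in; print(hand_in())"
```

```text
the job is handed in; nothing more can be done
None
```

I lifted the cup off the wheel with the lightest grip (20 N) and set it upright on the middle of the large cream bat, touching down at about 5 N, then let go. After that I pinched the knob, pulled the plunger straight out to its stop, and handed in at about 24 s while still holding it.

**Last checks:**
- **Plunger:** the tool moved about 24 mm, then stopped while the pull rose to about 27 N and stayed there. The wrist picture shows the pin clear of the teeth.
- **Cup and bystanders:** in the scene picture the cup stands upright on the bat, and the tub, mortar, tile and jar look untouched. I judged that by eye and did not measure their positions again.
- **Disagreement:** the fingers read 24 mm across the 26 mm knob. The grip did not slip during the pull or the 1 s hold.

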